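# Find and seat the rocking canister lid

## Task

One of the four green canister lids in the caddy is not seated. Press the lids near their edges with a fingertip until you find the one that rocks, then let it level out and push that lid down in its middle until it is fully home. Only press: do not pick up or take off any lid, and leave everything else on the table where it is.

Things in the scene. Friction and masses are not known exactly. Their poses are not given: they have to be found in the camera images.
- caddy: Square open wooden caddy, 270 x 270 mm, walls 36 mm high, that holds the four lidded canisters in a 2 x 2 block, 128 mm apart between centres along the caddy's own x and y. Origin: centre of its underside, on the table. Fixed to the table; its place and yaw differ each time.
- lid_1 (a point): All four lids are alike: round, green, 103 mm across, skirt 20 mm deep, 70 g, on aluminium canisters 90 mm across fixed in the caddy. Point: centre of the flat top, marked by a small white dot; z up. Tops stand 110 to 121 mm above the table; the cork pads under the canisters differ by up to 5 mm, so height does not tell which lid is unseated.
- lid_2 (a point): Lid as lid_1, same point. A seated lid rests all round on the canister's edge and does not give anywhere. The single unseated lid is any of the four, differs each time, looks the same and stands level.
- lid_3 (a point): Lid as lid_1, same point. The unseated lid is perched about 4.5 mm too high on a 28 mm wide plug in its middle: 1 to 5 N within 15 mm of its edge tips it some 0.14 rad until that edge meets the canister; it falls level when let go.
- lid_4 (a point): Lid as lid_1, same point. The unseated lid pushed in its middle (within 8 mm of the dot) meets a stiff seal that yields at about 12 N: push with about 20 N, or on to 6 to 8 mm below first touch. It goes down about 4.5 mm, lands on the canister's edge and stays. Seated lids stop the finger at once.
- seal_1 (a joint): How far the hidden seal inside the canister under lid_1 has been pushed down (m): about 0 at the start in all four canisters, the unseated one included; about 0.0045 once an unseated lid there has been pushed fully home. It stays where it is pushed.
- seal_2 (a joint): How far the hidden seal inside the canister under lid_2 has been pushed down (m): about 0 at the start in all four canisters, the unseated one included; about 0.0045 once an unseated lid there has been pushed fully home. It stays where it is pushed.
- seal_3 (a joint): How far the hidden seal inside the canister under lid_3 has been pushed down (m): about 0 at the start in all four canisters, the unseated one included; about 0.0045 once an unseated lid there has been pushed fully home. It stays where it is pushed.
- seal_4 (a joint): How far the hidden seal inside the canister under lid_4 has been pushed down (m): about 0 at the start in all four canisters, the unseated one included; about 0.0045 once an unseated lid there has been pushed fully home. It stays where it is pushed.
- spice_jar_mid (a point): Small spice jar, 34 mm across, 85 mm tall, loose, standing in the middle of the caddy between the canisters, lower than the lids. Point at half height. Leave alone.
- steel_bowl_mid (a point): Steel mixing bowl, 190 mm across, 75 mm tall, loose, on the robot's right. Point on its axis at half height. Leave alone.
- steel_cup_mid (a point): Steel cup, 72 mm across, 85 mm tall, loose, on the robot's right. Point on its axis at half height. Leave alone.
- biscuit_cutter_mid (a point): Steel ring cutter, 72 mm across, 40 mm tall, loose, on the left at the back. Point at its centre. Leave alone.
- turner_grip (a point): Handle of a kitchen turner that lies flat on the table on the robot's left, about 25 mm high. Leave alone.
Not all that is in view belongs to the job. Leave any blue or yellow look-alike of the part that bears lid_3 alone.

How it is judged (in metres and radians):
On the way, in this order (a step that is already met when the one before it is completed fails the run):
1. a press near the edge rocks the unseated lid (tilt over 0.05 rad) (((angle between lid_1's own z axis and vertical above 0.05 rad and contact force between the fingers and lidbody_1 above 0.2 N) or (angle between lid_2's own z axis and vertical above 0.05 rad and contact force between the fingers and lidbody_2 above 0.2 N) or (angle between lid_3's own z axis and vertical above 0.05 rad and contact force between the fingers and lidbody_3 above 0.2 N) or (angle between lid_4's own z axis and vertical above 0.05 rad and contact force between the fingers and lidbody_4 above 0.2 N))), for 0.1 s.
2. that lid is pushed home and level (((value of joint seal_1 above 0.003 m and angle between lid_1's own z axis and vertical below 0.03 rad) or (value of joint seal_2 above 0.003 m and angle between lid_2's own z axis and vertical below 0.03 rad) or (value of joint seal_3 above 0.003 m and angle between lid_3's own z axis and vertical below 0.03 rad) or (value of joint seal_4 above 0.003 m and angle between lid_4's own z axis and vertical below 0.03 rad))), for 0.2 s.
At the end, for the whole second after the job is handed in: The unseated lid has gone down with its seal by more than 3 mm (of about 4.5), and all four lids lie level within 0.03 rad on their canisters (((value of joint seal_1 above 0.003 m and angle between lid_1's own z axis and vertical below 0.03 rad) or (value of joint seal_2 above 0.003 m and angle between lid_2's own z axis and vertical below 0.03 rad) or (value of joint seal_3 above 0.003 m and angle between lid_3's own z axis and vertical below 0.03 rad) or (value of joint seal_4 above 0.003 m and angle between lid_4's own z axis and vertical below 0.03 rad)) and angle between each of lid_1, lid_2, lid_3, lid_4's own z axis and vertical below 0.03 rad); the robot touches nothing.
It fails at once if a lid is lifted or carried (its centre moves over 15 mm) (distance of any of lid_1, lid_2, lid_3, lid_4 from where it was at the start of the episode above 0.015 m).
It fails at once if something else on the table is moved by more than 20 mm (distance of any of spice_jar_mid, steel_bowl_mid, steel_cup_mid, biscuit_cutter_mid, turner_grip from where it was at the start of the episode above 0.02 m).
It also fails if it takes over 53 s, if anything falls off the work surface, if the arm or the gripper's body presses on something with over 40 N, if the wrist force passes 120 N, or if a joint passes its speed limit or range.

## Robot

A 6-joint arm with a two-finger parallel gripper is mounted at the origin on the work surface. World frame = base frame: x ahead of the robot, y to its left, z up, the work surface at z = 0. Lengths are in m, angles in degrees, forces in N, time in s.
With the tool pointing down it reaches from about 0.3 to 0.75 m from the base axis. Payload 8.5 kg.
Tool frame: the origin (TCP) lies at the very end of the fingers, on their centre line; the grasp point (between the pads) lies 19 mm behind it (env.grip_depth is the z of the grasp point in the tool frame, in m); z points along the fingers, y is the direction in which the jaws open and shut (so a half turn about z gives the same grasp; the last joint's range is limited). The gripper opens to 85 mm and grips with 20 to 120 N. Pads are 22 mm wide; open, the fingers measure 114 mm over their backs; the gripper's body (76 mm by 85 mm) begins 54 mm behind the grasp point. The pads swing forward as they close: fully open they stand 13 mm farther back than shut.
Start: joints at [-12.336, 21.807, 74.336, -0, 83.858, -12.336], TCP at [0.55, 0, 0.231] pointing down, gripper open.
Joint ranges: [-178.18, 178.18], [-50.72, 133.34], [12.68, 142.11], [-81.47, 261.47], [9.98, 163.14], [-165.26, 165.26]. Speed limits (degrees/s): [136.94, 136.94, 180, 180, 180, 180].

## Interface

Orientations are given as a 3x3 rotation matrix whose columns are the frame's x, y, z axes.
In Python, from rig import env gives the robot as it stands.
- The arm moves only by the tool apply_moves, never from a script. Its argument "plan" is a list of rows, each an object of numbers: "tx", "ty", "tz": the shift along the world's x, y, z in mm; "rx", "ry", "rz": the turn, a rotation vector about the world's x, y, z in rad; "jaw": the opening, from -1 (shut) to 1 (fully open). A call has 1 to 12 rows; each row is the pose to reach, as a shift and turn from the pose measured when the call began; what a row does not reach only later rows make up. A row lasts 1/10 s, in which the tool goes at most 50 mm and 8.59 degrees, less where a joint would pass 70% of its speed; a pose out of reach is approached as far as the arm can. A call with a gripper value outside its range is refused whole. The fingers move at their own pace and stop on an object; "grip_force" is the grip in N (left out, the last holds). Time passes only in rows, so rows that repeat a pose let the fingers close. It gives the time, the measured TCP pose, the force and the opening at its end, in the units of the state.
- env.observe(): the state, without advancing time (a new reading comes with each control period).
- env.get_image(name): name is "scene" or "side" or "wrist"; returns a dict with "image" (400x640x3 uint8, red, green, blue), "intrinsics" (3x3 intrinsics, pixels), "k1" (the pictures are not rectified: a ray, as slopes to the right and down, at radius r is drawn at 1 + k1 r^2 times it, then the intrinsics apply), "world_from_camera" (4x4, takes a point from camera to world coordinates). Camera axes: x right, y up, looking along -z (the intrinsics and any distortion apply to the point x, -y, -z); pixel columns grow to the right and rows downward; lengths in m; the calibration is good to about 2 mm. A picture is of the moment at which its call begins. There is no depth.
- env.close_job(): hands the job in, once; it reports no verdict.
The state is a dict: "time_s": time; "q": joint angles; "qvel": joint speeds; "joint_efforts": joint torques, N m; "position": TCP position; "tool_rot": TCP orientation; "ft_force": force on the tool from outside, world axes, zero at the start; "wrist_torque": the same for the moment, N m; "grip_width": finger opening in m.
Only numpy, scipy, OpenCV 4.12 (cv2) and the standard library are available. Lean on these libraries where they do the work, as an engineer would, in place of code of your own. Each camera call takes 0.05 s, during which the arm holds its last target.

## Working session

There is one attempt and no reset: what is moved stays moved. The work goes in short steps, Python scripts to look and compute and a tool call to move; the robot and the scene stay as the last step left them, time stands still between calls to the robot, and variables do not carry over. Pictures are saved under pics/ and viewed, and the job is handed in when it is done.

Besides the shell and the picture viewer there is one more tool, called after "Emit:" by a JSON object that holds its "op" and its "data". apply_moves: Moves the arm, as the interface text tells. Its arguments: {"type":"object","properties":{"plan":{"type":"array","items":{"type":"object","properties":{"tx":{"type":"number"},"ty":{"type":"number"},"tz":{"type":"number"},"rx":{"type":"number"},"ry":{"type":"number"},"rz":{"type":"number"},"jaw":{"type":"number"}}}},"grip_force":{"type":"number"}},"required":["plan"]}

```bash
mkdir -p pics; cat > h.py <<'E'
import numpy as np, cv2
from rig import env
def grab(n,tag):
    d=env.get_image(n); cv2.imwrite(f'pics/{tag}.png',d['image'][:,:,::-1]); 
    np.savez(f'pics/{tag}.npz',**{k:np.array(v) for k,v in d.items()}); return d
def ray(d,uv):
    K=np.array(d['intrinsics']);k1=float(d['k1'])
    p=cv2.undistortPoints(np.array(uv,float).reshape(-1,1,2),K,np.array([k1,0,0,0,0.]),).reshape(-1,2)
    T=np.array(d['world_from_camera']); v=np.c_[p[:,0],-p[:,1],-np.ones(len(p))]@T[:3,:3].T
    return T[:3,3],v
def onplane(d,uv,z):
    o,v=ray(d,uv); return o+v*((z-o[2])/v[:,2])[:,None]
E
python3 - <<'E'
from h import *
for n in ['scene','side','wrist']:
    d=grab(n,n+'0'); print(n,d['k1'],np.round(d['world_from_camera'],3).tolist())
s=env.observe();print(s)
E
```

```text
scene -0.034749572549082744 [[0.619, -0.551, 0.56, 1.158], [0.785, 0.451, -0.424, -0.55], [-0.018, 0.702, 0.712, 0.938], [0.0, 0.0, 0.0, 1.0]]
side -0.12091266267148595 [[-0.978, 0.129, -0.165, 0.323], [-0.209, -0.627, 0.75, 0.794], [-0.006, 0.768, 0.64, 0.798], [0.0, 0.0, 0.0, 1.0]]
wrist -0.0033124101626897055 [[1.0, -0.0, 0.002, 0.549], [-0.0, 0.958, 0.286, 0.072], [-0.002, -0.286, 0.958, 0.375], [0.0, 0.0, 0.0, 1.0]]
{'time_s': 0.15, 'q': array([-1.23365441e+01,  2.18311758e+01,  7.43688784e+01, -9.90962494e-04,
        8.38585357e+01, -1.23362391e+01]), 'qvel': array([-0.04013863, -0.1345351 , -0.22419708,  0.04306469, -0.0397581 ,
       -0.01374539]), 'joint_efforts': array([ 1.94521621e-03, -4.48624384e+01, -2.31344014e+01, -1.86937300e-04,
        3.77541786e-03, -1.65174959e-05]), 'position': array([5.49795338e-01, 3.05705498e-05, 2.30897225e-01]), 'tool_rot': array([[ 3.56437396e-06,  9.99999497e-01, -1.00264858e-03],
       [ 9.99999980e-01, -3.36216142e-06,  2.01679990e-04],
       [ 2.01676518e-04, -1.00264927e-03, -9.99999477e-01]]), 'ft_force': array([ 0.34689933,  0.32883991, -0.29680911]), 'wrist_torque': array([-0.00527734,  0.02900218,  0.006779  ]), 'grip_width': 0.08528604660979129}
```

View pics/scene0.png

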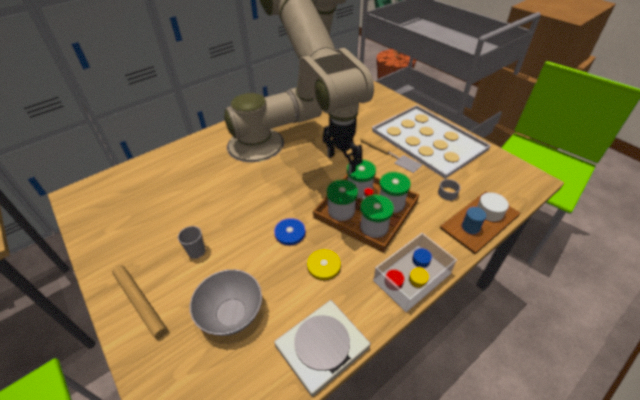

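View pics/side0.png

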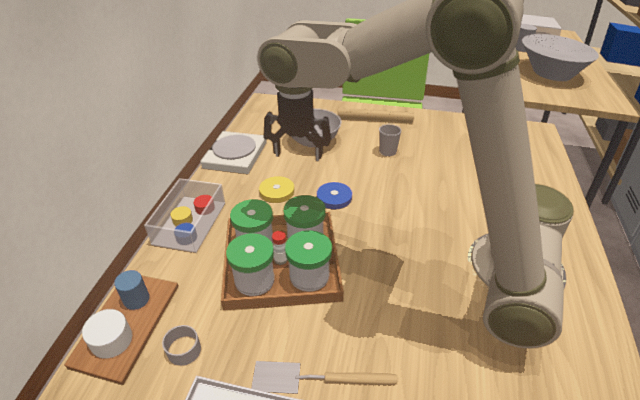

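View pics/wrist0.png

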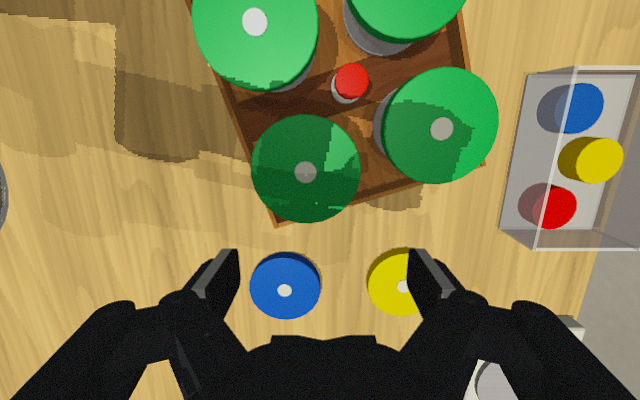

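```bash
cat > m.py <<'E'
from h import *
D={n:dict(np.load(f'pics/{n}0.npz')) for n in ['scene','side','wrist']}
def dots(d):
    im=d['image'];hsv=cv2.cvtColor(im,cv2.COLOR_RGB2HSV)
    g=cv2.inRange(hsv,(55,120,40),(80,255,255))
    out=[]
    n,l,st,c=cv2.connectedComponentsWithStats(g)
    # dots = low-sat blobs enclosed in filled green
    cs,_=cv2.findContours(g,cv2.RETR_CCOMP,cv2.CHAIN_APPROX_NONE)
    cs2,hi=cv2.findContours(g,cv2.RETR_CCOMP,cv2.CHAIN_APPROX_NONE)
    for c,h in zip(cs2,hi[0]):
        if h[3]>=0 and cv2.contourArea(c)>8:
            m=cv2.moments(c); out.append((m['m10']/m['m00'],m['m01']/m['m00'],m['m00']))
    return out
for n,d in D.items():
    o=dots(d); print(n,[tuple(np.round(x,1)) for x in o])
    if o: print(np.round(onplane(d,[x[:2] for x in o],0.115),4).tolist())
E
python3 m.py
```

```text
scene [(np.float64(376.8), np.float64(205.6), np.float64(49.0)), (np.float64(341.8), np.float64(189.4), np.float64(45.5)), (np.float64(394.9), np.float64(180.7), np.float64(44.5)), (np.float64(361.0), np.float64(167.8), np.float64(43.0))]
[[0.6566, 0.0589, 0.115], [0.5336, 0.0222, 0.115], [0.6138, 0.1855, 0.115], [0.4946, 0.1434, 0.115]]
side [(np.float64(292.2), np.float64(256.4), np.float64(8.5)), (np.float64(297.2), np.float64(257.1), np.float64(19.0)), (np.float64(306.8), np.float64(254.0), np.float64(8.5)), (np.float64(297.4), np.float64(253.7), np.float64(72.5))]
[[0.5183, 0.1837, 0.115], [0.5074, 0.1835, 0.115], [0.4895, 0.1705, 0.115], [0.5093, 0.1739, 0.115]]
wrist [(np.float64(305.0), np.float64(171.6), np.float64(430.0)), (np.float64(441.4), np.float64(128.4), np.float64(483.5)), (np.float64(254.2), np.float64(21.5), np.float64(650.5))]
[[0.5322, 0.0219, 0.115], [0.6539, 0.0609, 0.115], [0.4935, 0.1445, 0.115]]
```

```bash
cat > m2.py <<'E'
from m import *
im=D['side']['image']
S=[]
for g in [(251,213),(304,209),(250,250),(308,246)]:
    x,y=g; p=im[y-6:y+7,x-9:x+10].astype(int); w=p[:,:,0]-p[:,:,1]*0.4  # red channel high in white
    w=np.clip(p[:,:,0]-(p[:,:,0].min()+p[:,:,0].max())/2,0,None); yy,xx=np.mgrid[-6:7,-9:10]
    S.append((x+(w*xx).sum()/w.sum(), y+(w*yy).sum()/w.sum()))
print(np.round(S,1))
W=[x[:2] for x in dots(D['wrist'])];C=[x[:2] for x in dots(D['scene'])]
obs={'A':[('scene',C[1]),('wrist',W[0]),('side',S[1])],'B':[('scene',C[0]),('wrist',W[1]),('side',S[0])],
'C':[('scene',C[3]),('wrist',W[2]),('side',S[3])],'D':[('scene',C[2]),('side',S[2])]}
for k,v in obs.items():
    A=np.zeros((3,3));b=np.zeros(3);L=[]
    for n,uv in v:
        o,r=ray(D[n],[uv]); r=r[0]/np.linalg.norm(r[0]);P=np.eye(3)-np.outer(r,r);A+=P;b+=P@o;L.append((P,o))
    X=np.linalg.solve(A,b);print(k,np.round(X,4),[round(float(np.linalg.norm(P@(X-o))),4) for P,o in L])
E
python3 m2.py|tail -8
```

```text
[[250.8 212. ]
 [303.8 207.8]
 [249.1 248.9]
 [308.  245.5]]
A [0.5323 0.0224 0.1138] [0.0007, 0.0008, 0.0003]
B [0.6546 0.061  0.1118] [0.0003, 0.0007, 0.0008]
C [0.4932 0.1446 0.1138] [0.0003, 0.0002, 0.0004]
D [0.615  0.1837 0.117 ] [0.0001, 0.0001]
```

Emit:
{"op": "apply_moves", "data": {"plan": [{"jaw":-1},{"jaw":-1},{"jaw":-1},{"jaw":-1,"tx":-9,"ty":-10,"tz":-30},{"jaw":-1,"tx":-18,"ty":-20,"tz":-60},{"jaw":-1,"tx":-18,"ty":-20,"tz":-85},{"jaw":-1,"tx":-18,"ty":-20,"tz":-100},{"jaw":-1,"tx":-18,"ty":-20,"tz":-108},{"jaw":-1,"tx":-18,"ty":-20,"tz":-108},{"jaw":-1,"tx":-18,"ty":-20,"tz":-108}], "grip_force": 30}}

```text
validation failed for argument at $.pl...
```

```bash
python3 -c "
from h import *
grab('wrist','w1');grab('side','s1')"
```

```text
(no output)
```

View pics/w1.png

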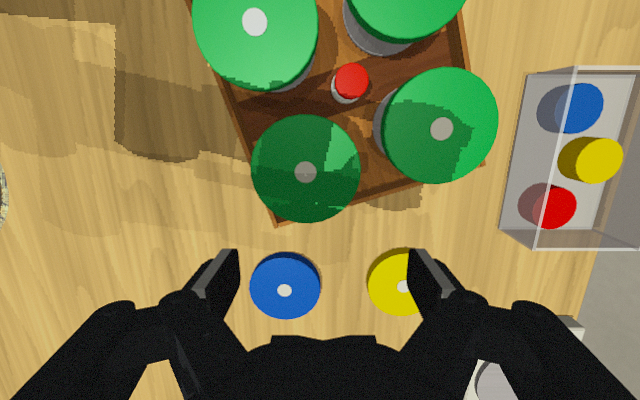

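View pics/s1.png

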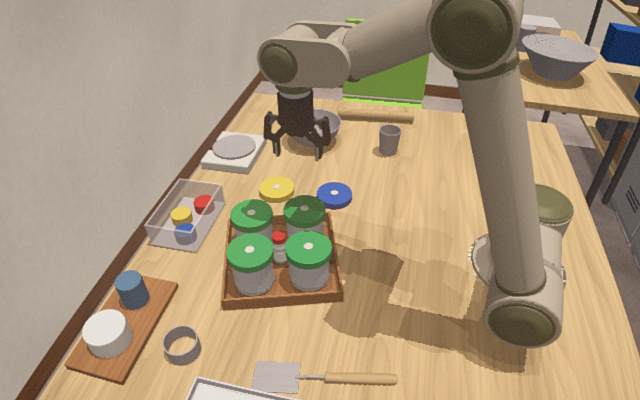

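The move was refused: "validation failed" at something in the plan, so the arm hasn't moved. I'll retry with a single row that gives all seven fields.

Emit:
{"op": "apply_moves", "data": {"plan": [{"tx":0,"ty":0,"tz":0,"rx":0,"ry":0,"rz":0,"jaw":-1}], "grip_force": 30}}

```text
time_s: 0.35
position: [0.5498, 0.0001, 0.2309]
tool_rot: [[-0.0, 1.0, -0.001], [1.0, 0.0, 0.0], [0.0, -0.001, -1.0]]
ft_force: [-0.6, 0.6, 0.3]
grip_width: 0.0734
```

All fields are needed. Continuing.

Emit:
{"op": "apply_moves", "data": {"plan": [{"tx":0,"ty":0,"tz":0,"rx":0,"ry":0,"rz":0,"jaw":-1},{"tx":0,"ty":0,"tz":0,"rx":0,"ry":0,"rz":0,"jaw":-1},{"tx":-9,"ty":-10,"tz":-30,"rx":0,"ry":0,"rz":0,"jaw":-1},{"tx":-18,"ty":-20,"tz":-60,"rx":0,"ry":0,"rz":0,"jaw":-1},{"tx":-18,"ty":-20,"tz":-85,"rx":0,"ry":0,"rz":0,"jaw":-1},{"tx":-18,"ty":-20,"tz":-100,"rx":0,"ry":0,"rz":0,"jaw":-1},{"tx":-18,"ty":-20,"tz":-107,"rx":0,"ry":0,"rz":0,"jaw":-1},{"tx":-18,"ty":-20,"tz":-107,"rx":0,"ry":0,"rz":0,"jaw":-1},{"tx":-18,"ty":-20,"tz":-107,"rx":0,"ry":0,"rz":0,"jaw":-1}]}}

```text
time_s: 1.25
position: [0.5323, -0.02, 0.1247]
tool_rot: [[-0.0, 1.0, 0.0], [1.0, 0.0, -0.0], [-0.0, 0.0, -1.0]]
ft_force: [-0.9, 0.4, -0.5]
grip_width: 0.0002
```

```bash
python3 -c "
from h import *
grab('wrist','w2');grab('side','s2')
s=env.observe();print(s['time_s'],s['position'],s['ft_force'],s['grip_width'])"
```

```text
1.35 [ 0.53229704 -0.0200157   0.12485289] [0.50578183 0.07757198 0.93929855] 0.00026037109692162027
```

View pics/w2.png

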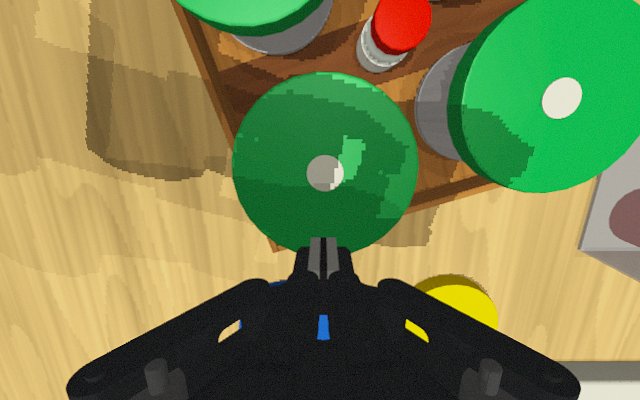

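View pics/s2.png

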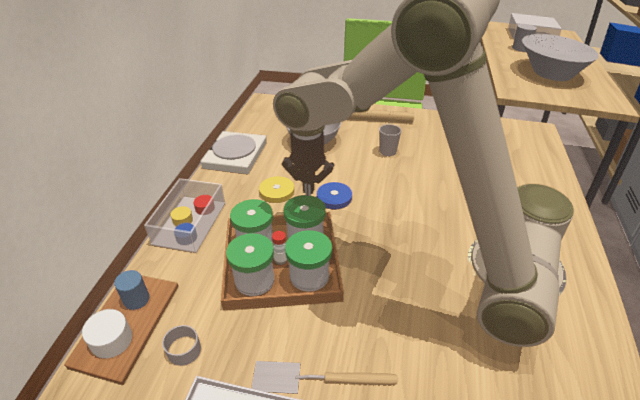

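The shut fingertip stands over A's near edge, around pixel (323,245), and clears everything else. Pressing down.

Emit:
{"op": "apply_moves", "data": {"plan": [{"tx":0,"ty":0,"tz":-6,"rx":0,"ry":0,"rz":0,"jaw":-1},{"tx":0,"ty":0,"tz":-9,"rx":0,"ry":0,"rz":0,"jaw":-1},{"tx":0,"ty":0,"tz":-10,"rx":0,"ry":0,"rz":0,"jaw":-1},{"tx":0,"ty":0,"tz":-11,"rx":0,"ry":0,"rz":0,"jaw":-1},{"tx":0,"ty":0,"tz":-11,"rx":0,"ry":0,"rz":0,"jaw":-1}]}}

```text
time_s: 1.85
position: [0.5322, -0.02, 0.1145]
tool_rot: [[-0.0, 1.0, 0.001], [1.0, 0.0, -0.0], [-0.0, 0.001, -1.0]]
ft_force: [-3.4, 1.1, 6.4]
grip_width: 0.0003
```

Emit:
{"op": "apply_moves", "data": {"plan": [{"tx":0,"ty":0,"tz":-1,"rx":0,"ry":0,"rz":0,"jaw":-1},{"tx":0,"ty":0,"tz":-2,"rx":0,"ry":0,"rz":0,"jaw":-1},{"tx":0,"ty":0,"tz":-2,"rx":0,"ry":0,"rz":0,"jaw":-1}]}}

```text
time_s: 2.15
position: [0.5322, -0.02, 0.1145]
tool_rot: [[-0.001, 1.0, 0.002], [1.0, 0.001, -0.001], [-0.001, 0.002, -1.0]]
ft_force: [-6.7, 1.4, 17.5]
grip_width: -0.0002
```

Lid A is solid: 17 N and no travel. Next is B.

Emit:
{"op": "apply_moves", "data": {"plan": [{"tx":0,"ty":0,"tz":15,"rx":0,"ry":0,"rz":0,"jaw":-1},{"tx":30,"ty":10,"tz":25,"rx":0,"ry":0,"rz":0,"jaw":-1},{"tx":65,"ty":20,"tz":25,"rx":0,"ry":0,"rz":0,"jaw":-1},{"tx":100,"ty":32,"tz":25,"rx":0,"ry":0,"rz":0,"jaw":-1},{"tx":122,"ty":39,"tz":17,"rx":0,"ry":0,"rz":0,"jaw":-1},{"tx":122,"ty":39,"tz":6,"rx":0,"ry":0,"rz":0,"jaw":-1},{"tx":122,"ty":39,"tz":2,"rx":0,"ry":0,"rz":0,"jaw":-1},{"tx":122,"ty":39,"tz":0,"rx":0,"ry":0,"rz":0,"jaw":-1},{"tx":122,"ty":39,"tz":-2,"rx":0,"ry":0,"rz":0,"jaw":-1},{"tx":122,"ty":39,"tz":-3,"rx":0,"ry":0,"rz":0,"jaw":-1},{"tx":122,"ty":39,"tz":-3,"rx":0,"ry":0,"rz":0,"jaw":-1}]}}

```text
time_s: 3.25
position: [0.6541, 0.0188, 0.1118]
tool_rot: [[-0.0, 1.0, 0.003], [1.0, 0.0, -0.001], [-0.001, 0.003, -1.0]]
ft_force: [-0.0, -0.2, -0.8]
grip_width: -0.0002
```

Emit:
{"op": "apply_moves", "data": {"plan": [{"tx":0,"ty":0,"tz":-1,"rx":0,"ry":0,"rz":0,"jaw":-1},{"tx":0,"ty":0,"tz":-2,"rx":0,"ry":0,"rz":0,"jaw":-1},{"tx":0,"ty":0,"tz":-2,"rx":0,"ry":0,"rz":0,"jaw":-1}]}}

```text
time_s: 3.55
position: [0.6542, 0.0188, 0.1116]
tool_rot: [[-0.0, 1.0, 0.005], [1.0, 0.0, -0.001], [-0.001, 0.005, -1.0]]
ft_force: [-4.1, 0.9, 9.8]
grip_width: 0.0001
```

Lid B is solid too. Next is D.

Emit:
{"op": "apply_moves", "data": {"plan": [{"tx":0,"ty":0,"tz":15,"rx":0,"ry":0,"rz":0,"jaw":-1},{"tx":-10,"ty":30,"tz":30,"rx":0,"ry":0,"rz":0,"jaw":-1},{"tx":-21,"ty":65,"tz":30,"rx":0,"ry":0,"rz":0,"jaw":-1},{"tx":-32,"ty":100,"tz":30,"rx":0,"ry":0,"rz":0,"jaw":-1},{"tx":-39,"ty":123,"tz":22,"rx":0,"ry":0,"rz":0,"jaw":-1},{"tx":-39,"ty":123,"tz":12,"rx":0,"ry":0,"rz":0,"jaw":-1},{"tx":-39,"ty":123,"tz":8,"rx":0,"ry":0,"rz":0,"jaw":-1},{"tx":-39,"ty":123,"tz":6,"rx":0,"ry":0,"rz":0,"jaw":-1},{"tx":-39,"ty":123,"tz":5,"rx":0,"ry":0,"rz":0,"jaw":-1},{"tx":-39,"ty":123,"tz":5,"rx":0,"ry":0,"rz":0,"jaw":-1}]}}

```text
time_s: 4.55
position: [0.6156, 0.141, 0.1167]
tool_rot: [[0.001, 1.0, 0.005], [1.0, -0.001, -0.002], [-0.002, 0.005, -1.0]]
ft_force: [0.1, -0.5, 0.1]
grip_width: -0.0
```

Emit:
{"op": "apply_moves", "data": {"plan": [{"tx":0,"ty":0,"tz":-1,"rx":0,"ry":0,"rz":0,"jaw":-1},{"tx":0,"ty":0,"tz":-2,"rx":0,"ry":0,"rz":0,"jaw":-1},{"tx":0,"ty":0,"tz":-2,"rx":0,"ry":0,"rz":0,"jaw":-1}]}}

```text
time_s: 4.85
position: [0.6156, 0.1407, 0.1147]
tool_rot: [[0.001, 1.0, 0.005], [1.0, -0.001, -0.002], [-0.002, 0.005, -1.0]]
ft_force: [0.0, -1.0, 0.1]
grip_width: -0.0001
```

Emit:
{"op": "apply_moves", "data": {"plan": [{"tx":0,"ty":0,"tz":-1,"rx":0,"ry":0,"rz":0,"jaw":-1},{"tx":0,"ty":0,"tz":-2,"rx":0,"ry":0,"rz":0,"jaw":-1},{"tx":0,"ty":0,"tz":-2,"rx":0,"ry":0,"rz":0,"jaw":-1}]}}

```text
time_s: 5.15
position: [0.6158, 0.1407, 0.1132]
tool_rot: [[0.001, 1.0, 0.006], [1.0, -0.001, -0.002], [-0.002, 0.006, -1.0]]
ft_force: [-2.5, -1.3, 3.4]
grip_width: 0.0004
```

```bash
python3 -c "
from h import *
d=grab('wrist','w3');e=grab('side','s3')
cv2.imwrite('pics/s3c.png',cv2.resize(e['image'][170:320,180:380,::-1],None,fx=4,fy=4,interpolation=cv2.INTER_CUBIC))
s=env.observe();print(s['time_s'],s['position'],s['ft_force'])"
```

```text
5.25 [0.61579015 0.14069597 0.11314216] [-0.96364097  0.12664597  4.73087993]
```

View pics/w3.png

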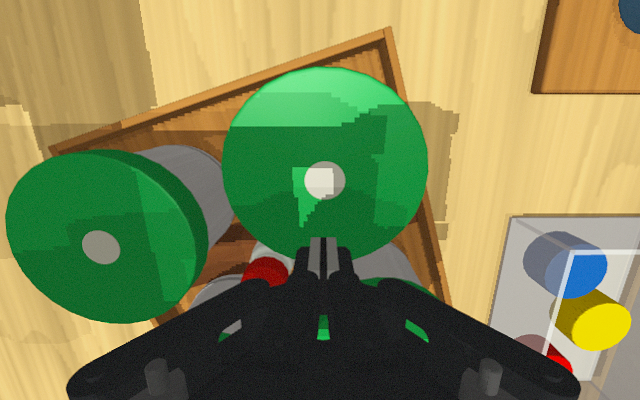

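View pics/s3c.png

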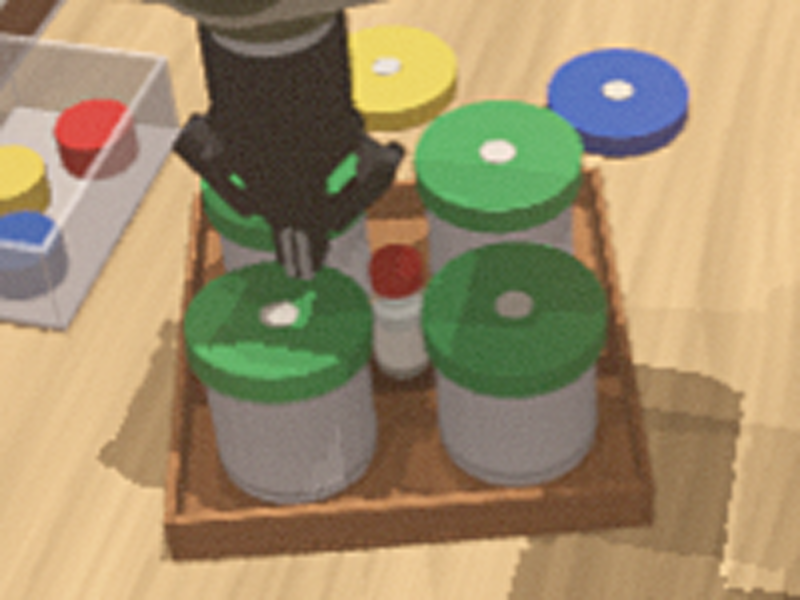

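Ambiguous: contact force is about 4 N at z=0.1132, which is 4 mm below the triangulated top, and the pictures don't show a clear tilt. Pressing a little further.

Emit:
{"op": "apply_moves", "data": {"plan": [{"tx":0,"ty":0,"tz":-1,"rx":0,"ry":0,"rz":0,"jaw":-1},{"tx":0,"ty":0,"tz":-2,"rx":0,"ry":0,"rz":0,"jaw":-1},{"tx":0,"ty":0,"tz":-2,"rx":0,"ry":0,"rz":0,"jaw":-1}]}}

```text
time_s: 5.55
position: [0.6159, 0.1407, 0.1128]
tool_rot: [[0.001, 1.0, 0.007], [1.0, -0.001, -0.002], [-0.002, 0.007, -1.0]]
ft_force: [-5.3, -1.0, 13.2]
grip_width: -0.0002
```

```bash
python3 -c "
from h import *
from m2 import *
e=grab('side','s4')
s=env.observe();print(s['time_s'],s['position'],s['ft_force'])
# lid D blob ellipse before/after
for t in ['s1','s3','s4']:
    d=dict(np.load(f'pics/{t}.npz'));hsv=cv2.cvtColor(d['image'],cv2.COLOR_RGB2HSV)
    g=cv2.inRange(hsv,(50,90,30),(85,255,255));roi=g[:,225:276].copy();roi[:230]=0
    n,l,st,c=cv2.connectedComponentsWithStats(roi);i=1+np.argmax(st[1:,4]);print(t,st[i],c[i])
" | tail -4
```

```text
5.6 [0.61594135 0.14071074 0.11278567] [-4.11991917 -2.40007214 13.2024028 ]
s1 [   2  230   46   43 1386] [ 24.97691198 251.8037518 ]
s3 [   1  236   47   34 1192] [ 24.32802013 253.04110738]
s4 [   1  236   47   35 1199] [ 24.25020851 253.03753128]
```

```bash
python3 -c "
from h import *
grab('scene','c4');grab('wrist','w4')"
```

Emit:
{"op": "apply_moves", "data": {"plan": [{"tx":0,"ty":0,"tz":8,"rx":0,"ry":0,"rz":0,"jaw":-1},{"tx":0,"ty":0,"tz":12,"rx":0,"ry":0,"rz":0,"jaw":-1},{"tx":0,"ty":0,"tz":12,"rx":0,"ry":0,"rz":0,"jaw":-1},{"tx":0,"ty":0,"tz":12,"rx":0,"ry":0,"rz":0,"jaw":-1},{"tx":0,"ty":0,"tz":12,"rx":0,"ry":0,"rz":0,"jaw":-1}]}}

```text
time_s: 6.2
position: [0.6158, 0.1407, 0.1243]
tool_rot: [[0.001, 1.0, 0.007], [1.0, -0.001, -0.002], [-0.002, 0.007, -1.0]]
ft_force: [-0.8, 0.1, -0.2]
grip_width: 0.0
```

```bash
python3 -c "
from h import *
grab('side','s5');grab('scene','c5')
s4,s5=[np.load(f'pics/{t}.npz')['image'][225:300,215:285,::-1] for t in ('s4','s5')]
c4,c5=[np.load(f'pics/{t}.npz')['image'][160:235,360:430,::-1] for t in ('c4','c5')]
v=np.vstack([np.hstack([s4,s5]),np.hstack([c4,c5])]);cv2.imwrite('pics/cmp5.png',cv2.resize(v,None,fx=4,fy=4,interpolation=cv2.INTER_CUBIC))"
```

```text
(no output)
```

View pics/cmp5.png

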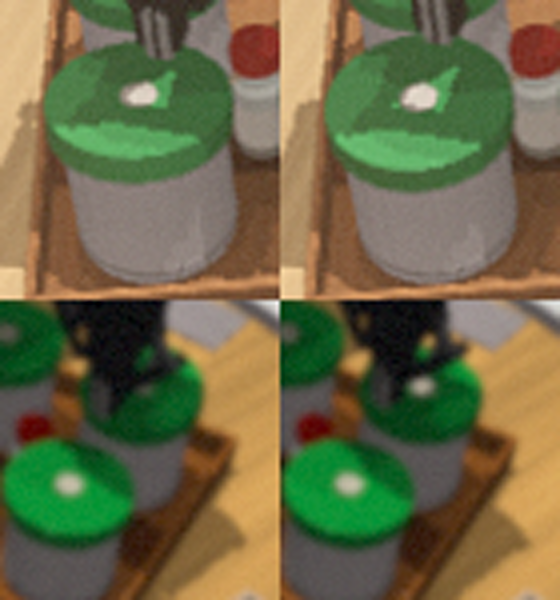

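Before and after the lift (side view, top row), D's far rim at about y=180 dropped to about y=190 in the enlarged crop, and more of its top is hidden. So D was tipped by the press and has now fallen level: D is the unseated lid. Moving to its middle.

Emit:
{"op": "apply_moves", "data": {"plan": [{"tx":-1,"ty":20,"tz":4,"rx":0,"ry":0,"rz":0,"jaw":-1},{"tx":-1,"ty":43,"tz":2,"rx":0,"ry":0,"rz":0,"jaw":-1},{"tx":-1,"ty":43,"tz":-3,"rx":0,"ry":0,"rz":0,"jaw":-1},{"tx":-1,"ty":43,"tz":-6,"rx":0,"ry":0,"rz":0,"jaw":-1},{"tx":-1,"ty":43,"tz":-7,"rx":0,"ry":0,"rz":0,"jaw":-1},{"tx":-1,"ty":43,"tz":-8,"rx":0,"ry":0,"rz":0,"jaw":-1},{"tx":-1,"ty":43,"tz":-8,"rx":0,"ry":0,"rz":0,"jaw":-1}]}}

```text
time_s: 7.0
position: [0.6149, 0.1831, 0.1165]
tool_rot: [[0.002, 1.0, 0.007], [1.0, -0.002, -0.002], [-0.002, 0.007, -1.0]]
ft_force: [0.5, -0.2, -0.1]
grip_width: -0.0004
```

```bash
python3 -c "
from h import *
grab('wrist','w6')"
```

```text
(no output)
```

View pics/w6.png

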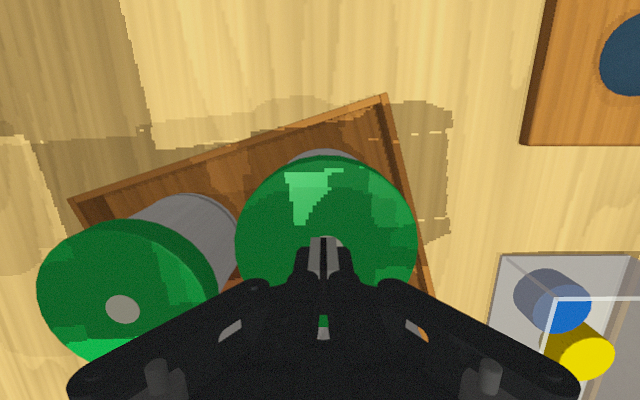

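The fingertip covers the dot, which just shows at (330,241). It isn't carrying load yet, so I'll go on down.

Emit:
{"op": "apply_moves", "data": {"plan": [{"tx":0,"ty":0,"tz":-1,"rx":0,"ry":0,"rz":0,"jaw":-1},{"tx":0,"ty":0,"tz":-2,"rx":0,"ry":0,"rz":0,"jaw":-1},{"tx":0,"ty":0,"tz":-2,"rx":0,"ry":0,"rz":0,"jaw":-1}]}}

```text
time_s: 7.35
position: [0.6151, 0.1832, 0.1159]
tool_rot: [[0.002, 1.0, 0.008], [1.0, -0.002, -0.002], [-0.002, 0.008, -1.0]]
ft_force: [-2.8, 0.5, 9.5]
grip_width: -0.0002
```

Contact at about 0.116. Next push is several mm further, to yield and then a hard stop.

Emit:
{"op": "apply_moves", "data": {"plan": [{"tx":0,"ty":0,"tz":-2,"rx":0,"ry":0,"rz":0,"jaw":-1},{"tx":0,"ty":0,"tz":-3,"rx":0,"ry":0,"rz":0,"jaw":-1},{"tx":0,"ty":0,"tz":-4,"rx":0,"ry":0,"rz":0,"jaw":-1},{"tx":0,"ty":0,"tz":-5,"rx":0,"ry":0,"rz":0,"jaw":-1},{"tx":0,"ty":0,"tz":-5,"rx":0,"ry":0,"rz":0,"jaw":-1}]}}

```text
time_s: 7.85
position: [0.6151, 0.1832, 0.1124]
tool_rot: [[0.002, 1.0, 0.01], [1.0, -0.002, -0.001], [-0.001, 0.01, -1.0]]
ft_force: [-4.3, -0.0, 9.3]
grip_width: 0.0001
```

Emit:
{"op": "apply_moves", "data": {"plan": [{"tx":0,"ty":0,"tz":-1,"rx":0,"ry":0,"rz":0,"jaw":-1},{"tx":0,"ty":0,"tz":-2,"rx":0,"ry":0,"rz":0,"jaw":-1},{"tx":0,"ty":0,"tz":-3,"rx":0,"ry":0,"rz":0,"jaw":-1},{"tx":0,"ty":0,"tz":-3,"rx":0,"ry":0,"rz":0,"jaw":-1}]}}

```text
time_s: 8.25
position: [0.6151, 0.1832, 0.112]
tool_rot: [[0.002, 1.0, 0.012], [1.0, -0.002, -0.001], [-0.001, 0.012, -1.0]]
ft_force: [-7.4, -0.5, 16.1]
grip_width: 0.0001
```

Emit:
{"op": "apply_moves", "data": {"plan": [{"tx":0,"ty":0,"tz":-2,"rx":0,"ry":0,"rz":0,"jaw":-1},{"tx":0,"ty":0,"tz":-4,"rx":0,"ry":0,"rz":0,"jaw":-1},{"tx":0,"ty":0,"tz":-4,"rx":0,"ry":0,"rz":0,"jaw":-1}]}}

```text
time_s: 8.55
position: [0.6152, 0.1833, 0.1119]
tool_rot: [[0.001, 1.0, 0.015], [1.0, -0.001, -0.001], [-0.001, 0.015, -1.0]]
ft_force: [-10.6, -1.0, 25.6]
grip_width: -0.0001
```

Hard stop at 0.112 with 25 N, about 4.2 mm below first touch. Now lift, and check again at the same edge (0.616, 0.141).

Emit:
{"op": "apply_moves", "data": {"plan": [{"tx":0,"ty":0,"tz":6,"rx":0,"ry":0,"rz":0,"jaw":-1},{"tx":0,"ty":0,"tz":14,"rx":0,"ry":0,"rz":0,"jaw":-1},{"tx":0,"ty":-20,"tz":14,"rx":0,"ry":0,"rz":0,"jaw":-1},{"tx":0,"ty":-42,"tz":10,"rx":0,"ry":0,"rz":0,"jaw":-1},{"tx":0,"ty":-42,"tz":5,"rx":0,"ry":0,"rz":0,"jaw":-1},{"tx":0,"ty":-42,"tz":2,"rx":0,"ry":0,"rz":0,"jaw":-1},{"tx":0,"ty":-42,"tz":0,"rx":0,"ry":0,"rz":0,"jaw":-1},{"tx":0,"ty":-42,"tz":-1,"rx":0,"ry":0,"rz":0,"jaw":-1},{"tx":0,"ty":-42,"tz":-1,"rx":0,"ry":0,"rz":0,"jaw":-1}]}}

```text
time_s: 9.45
position: [0.6152, 0.1418, 0.112]
tool_rot: [[0.0, 1.0, 0.016], [1.0, -0.0, -0.002], [-0.002, 0.016, -1.0]]
ft_force: [-3.2, -2.7, 8.4]
grip_width: -0.0002
```

The edge stops at the same 0.112 as the middle did, so the lid no longer rocks. Retreating.

Emit:
{"op": "apply_moves", "data": {"plan": [{"tx":0,"ty":0,"tz":15,"rx":0,"ry":0,"rz":0,"jaw":-1},{"tx":0,"ty":0,"tz":45,"rx":0,"ry":0,"rz":0,"jaw":-1},{"tx":0,"ty":0,"tz":80,"rx":0,"ry":0,"rz":0,"jaw":-1},{"tx":0,"ty":0,"tz":110,"rx":0,"ry":0,"rz":0,"jaw":-1},{"tx":0,"ty":-40,"tz":120,"rx":0,"ry":0,"rz":0,"jaw":-1},{"tx":0,"ty":-80,"tz":120,"rx":0,"ry":0,"rz":0,"jaw":-1},{"tx":0,"ty":-110,"tz":120,"rx":0,"ry":0,"rz":0,"jaw":-1},{"tx":0,"ty":-110,"tz":120,"rx":0,"ry":0,"rz":0,"jaw":-1},{"tx":0,"ty":-110,"tz":120,"rx":0,"ry":0,"rz":0,"jaw":-1}]}}

```text
time_s: 10.35
position: [0.6153, 0.0322, 0.2319]
tool_rot: [[0.001, 1.0, 0.015], [1.0, -0.001, -0.001], [-0.001, 0.015, -1.0]]
ft_force: [-0.4, -0.0, 0.0]
grip_width: 0.0001
```

```bash
python3 -c "
from h import *
d=grab('side','s9');w=grab('wrist','w9');c=grab('scene','c9')
cv2.imwrite('pics/s9c.png',cv2.resize(d['image'][170:320,180:380,::-1],None,fx=4,fy=4,interpolation=cv2.INTER_CUBIC))
cv2.imwrite('pics/c9c.png',cv2.resize(c['image'][100:300,160:480,::-1],None,fx=2.4,fy=2.4,interpolation=cv2.INTER_CUBIC))
s=env.observe();print(s['time_s'],s['position'],s['ft_force'])"
```

```text
10.5 [0.61518939 0.03313447 0.23198199] [ 0.83995888 -0.18504554 -0.15131284]
```

View pics/s9c.png

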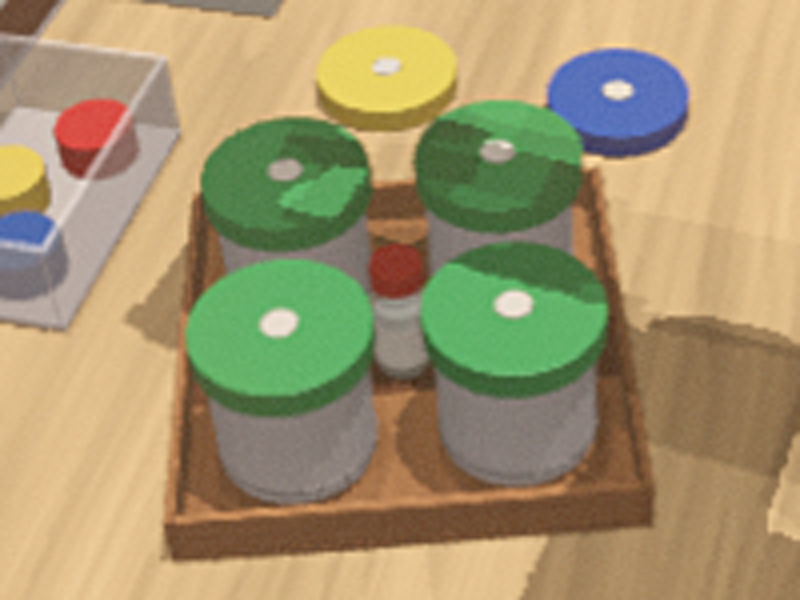

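View pics/c9c.png

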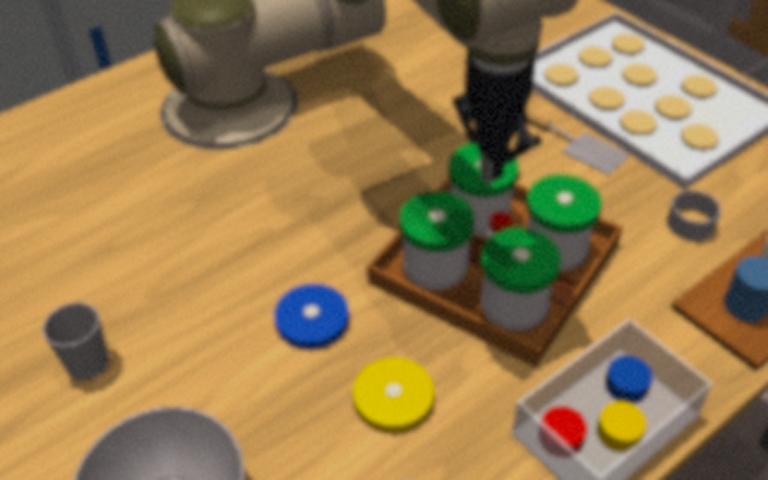

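All four lids look level and in place. D's dot is lower in the side view (enlarged crop (279,323), full frame about (249.7,250.7) against 248.9 at the start). The jar, cup, bowl and cutter haven't moved, and the arm is clear.

```bash
python3 -c "
from rig import env
print(env.close_job())"
```

```text
the job is handed in; nothing more can be done
None
```

The unseated lid was the one at about (0.615, 0.184) m, and it is now pushed fully home. I handed the job in at about 10.5 s of the 53 s allowed; no verdict is reported.

- **Finding it:** I pressed three lids near their near edges.
  - The lids at (0.532, 0.022) and (0.655, 0.061) stopped the finger at once, at about 17 N and 10 N.
  - The third gave about 4 mm under a small force before a hard stop. Side views before and after lifting showed it tilted, then level again.
  - I did not press the fourth lid, at (0.493, 0.145), because only one is unseated.
- **Pushing it home:** Pressed on its dot, the lid went from first touch at about z = 0.116 m down to a hard stop at z = 0.112 m, with about 25 N. That is about 4.2 mm, close to the expected 4.5 mm.
- **Last checks:** The same edge pressed again stopped firmly at z = 0.112 m, level with the middle, so it no longer rocks. In the final pictures all four lids look level, nothing else has visibly moved, and the arm is about 12 cm above the lids with no wrist force beyond noise.
- **What went wrong:**
  - My first move call was refused because its rows left out some fields; nothing moved.
  - The picture taken early in the press on the third lid did not show its tilt clearly. I only accepted it after comparing views before and after lifting.

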